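# Release and slide open a filter-box cover

### The job

On the wider of the two filter boxes, press the snap tab all the way in, then push the released cover off its seat, along its rails onto the parking ledge, until it is past the tab and at or near the end wall. Only press and push: do not lift or carry the cover, and do not force it against the tab. Leave the narrower box shut and everything else where it stands, and finish clear of everything.

Things in the scene. Friction and masses are not known exactly. Their poses are not given: they have to be found in the camera images.
- filter_box_wide: the WIDER white filter box, fixed, 232 mm long (x) x 104 wide plus tab pod at +y; origin at centre of underside. Flat deck 40 mm up; rails, rear and end walls 48 mm up form a channel 88 wide along x. Cover's seat with the filter well: x -104 to -21 mm; empty parking ledge, same level: x 3 to 108, where the end wall is. +x (seat to ledge) points away from the robot within 30 degrees
- cover_wide: the wider box's blue loose cover, 80 mm long (x), 84 wide, 8 thick, 100 to 200 g; slides on the deck with 2 mm play each side. Origin at centre of underside, axes as the box's: in the box's frame x = -62, z = 40 mm when seated, x = 68 against the end wall. Its flat top is level with rails and rear wall
- cover_wide_step (a point): on the wider cover's raised push step (53 mm wide across y, upright rear face, ramp falling forward): middle of the rear face, 20 mm behind the cover's centre, 16 mm above its underside. The face faces -x and reaches 16 mm above the cover's flat top; nothing stands behind it
- tab_wide (a joint): press depth of the wider box's snap tab, m: 0 up (starts 0 to 0.001), 0.010 fully in, straight down to a hard stop. Resists with about 3 N, does not spring back, stays where left. Its tooth stands 8 mm above the deck across the channel, 3 mm ahead of the seated cover's front edge, and blocks it; the cover passes only with the tab fully in (over 0.0085), the tooth then below the deck.
- tab_wide_top (a point): centre of the top of the wider box's snap tab: grey ribbed 30 x 30 mm pad beside the rail on the box's +y side; 62 mm above the bench when up, 52 mm when fully in (still 4 mm above the rails)
- filter_box_narrow: the NARROWER white filter box, fixed, 232 mm long (x) x 70 wide plus tab pod at -y, otherwise built as the wider one; origin at centre of underside, +x from seat to ledge. To be left shut
- cover_narrow: the narrower box's blue loose cover, 80 mm long (x), 50 wide, 8 thick, with a 32 mm wide push step; origin at centre of underside. To stay on its seat
- tab_narrow (a joint): press depth of the narrower box's snap tab, m: 0 up (starts 0 to 0.001), 0.010 fully in. Not to be pressed
- tab_narrow_top (a point): centre of the top of the narrower box's snap tab: grey ribbed 30 x 30 mm pad beside the rail on the box's -y side; 62 mm above the bench when up, 52 mm when fully in (still 4 mm above the rails)
- sample_jar: closed jar, 44 mm across, 70 mm tall; origin under its centre. A bystander.
- brush: wooden-handled brush lying flat, 160 mm long, about in the middle of the table; origin under it. A bystander.
- sample_cup: small open aluminium cup, 60 mm across, 35 mm tall; origin under its centre. A bystander.
- mouse: black computer mouse, 100 x 60 mm, 32 mm tall; origin under its centre. A bystander.
- screwdriver: screwdriver lying flat, 180 mm long; origin under it. A bystander.
Mind the look-alikes: they are no part of the job. Leave any green or purple look-alike of the cover_wide alone.

How it is judged:
By the outcome, as a careful person would: the job done as asked, in the order asked, and still so for the second after the job is handed in, with the robot touching nothing.
It also fails if it takes over 42 s, if anything falls off the work surface, if the arm or the gripper's body presses on something with over 40 N, if the wrist force passes 120 N, or if a joint passes its speed limit or range.

### The arm

A 7-joint arm with a two-finger parallel gripper is mounted at the origin on the work surface. World frame = base frame: x ahead of the robot, y to its left, z up, the work surface at z = 0. Lengths are in m, angles in rad, forces in N, time in s.
With the tool pointing down it reaches from about 0.425 to 0.925 m from the base axis. Payload 6.8 kg.
Tool frame: the origin (TCP) lies midway between the tips of the shut fingers; the grasp point (between the pads) lies 19 mm behind it; y points along the fingers, z is the direction in which the jaws open and shut, and the axes are right-handed (so a half turn about y gives the same grasp; the last joint's range is limited). The gripper opens to 85 mm and grips with 20 to 120 N. Pads are 22 mm wide; open, the fingers measure 114 mm over their backs; the gripper's body (76 mm by 85 mm) begins 54 mm behind the grasp point. The pads swing forward as they close: fully open they stand 13 mm farther back than shut.
Start: joints at [-1.273, 0.477, 0.022, 1.555, -0.011, 1.109, -0.083], TCP at [0.266, 0.62, 0.231] pointing down, gripper open.
Joint ranges: [-2.96, 2.96], [-0.34, 2.1], [-1.41, 1.46], [0.24, 2.44], [-1.37, 4.51], [0.17, 1.92], [-2.96, 2.96]. Speed limits (rad/s): [2.39, 2.39, 3.14, 3.14, 3.14, 3.14, 3.14].

### API

Orientations are given as a rotation vector (axis times angle).
In Python, from bench import r gives the robot as it stands.
- The arm moves only by the tool send_rows, never from a script. Its argument "rows" is text: rows parted by semicolons, each of 6 numbers parted by spaces: the shift along the world's x, y, z in m, then the turn, a rotation vector about the world's x, y, z in rad. A call has 1 to 20 rows; each row shifts and turns the commanded pose from where the row before left it; what a row does not reach is not made up. A row lasts 1/10 s, in which the tool goes at most 50 mm and 8.59 degrees, less where a joint would pass 70% of its speed; a pose out of reach is approached as far as the arm can. A call is refused whole if a number of a shift passes 0.05 or a number of a turn 0.15, either way. A call with a gripper value outside its range is refused whole. "grip" is the finger opening in m, from 0 to 0.0854, set as the call begins (left out, the last holds). The fingers move at their own pace and stop on an object; "grip_force" is the grip in N (left out, the last holds). Time passes only in rows, so rows that do not move let the fingers close. It gives the time, the measured TCP pose, the force and the opening at its end, in the units of the state.
- r.get_obs(): the state, without advancing time (a new reading comes with each control period).
- r.grab_frame(name): name is "scene" or "top"; returns a dict with "pixels" (384x512x3 uint8, red, green, blue), "intrinsics" (3x3 intrinsics, pixels), "k1" (the pictures are not rectified: a ray, as slopes to the right and down, at radius r is drawn at 1 + k1 r^2 times it, then the intrinsics apply), "position" and "orientation" of the camera in the world. Camera axes: x right, y up, looking along -z (the intrinsics and any distortion apply to the point x, -y, -z); pixel columns grow to the right and rows downward; lengths in m; the calibration is good to about 2 mm. A picture is of the moment at which its call begins. There is no depth.
- r.hand_in(): hands the job in, once; it reports no verdict.
The state is a dict: "clock": time; "joints": joint angles; "qvel": joint speeds; "tau": joint torques, N m; "tcp_pos": TCP position; "orientation": TCP orientation; "contact_force": force on the tool from outside, world axes, zero at the start; "moment": the same for the moment, N m; "grip_width": finger opening in m.
Only numpy, scipy, OpenCV 4.12 (cv2) and the standard library are available. Lean on these libraries where they do the work, as an engineer would, in place of code of your own. Each camera call takes 0.05 s, during which the arm holds its last target.

## Working session

There is one attempt and no reset: what is moved stays moved. The work goes in short steps, Python scripts to look and compute and a tool call to move; the robot and the scene stay as the last step left them, time stands still between calls to the robot, and variables do not carry over. Pictures are saved under pics/ and viewed, and the job is handed in when it is done.

Besides the shell and the picture viewer there is one more tool, called after "Call:" as a command line: name --argument value ..., lists and objects as JSON in quotes. send_rows: Moves the arm, as the interface text tells. Its arguments: {"type":"object","properties":{"rows":{"type":"string"},"grip":{"type":"number"},"grip_force":{"type":"number"}},"required":["rows"]}

```bash
mkdir -p pics; ls
cat > h.py <<'E'
import numpy as np, cv2, json
from bench import r
def grab(n,fn):
    f=r.grab_frame(n); cv2.imwrite('pics/'+fn+'.png',cv2.cvtColor(f['pixels'],cv2.COLOR_RGB2BGR))
    np.savez('pics/'+fn+'.npz',**{k:np.asarray(v) for k,v in f.items()}); return f
E
python3 - <<'E'
from h import *
o=r.get_obs(); print(o)
for n in('scene','top'):
    f=grab(n,n+'0'); print({k:v for k,v in f.items() if k!='pixels'})
E
```

```text
pics
{'clock': 0.0, 'joints': array([-1.27310918,  0.4778465 ,  0.02234744,  1.55649198, -0.01148889,
        1.10930022, -0.08306724]), 'qvel': array([-4.78593307e-04, -5.20813508e-06,  1.86465732e-04, -1.64639029e-03,
        2.61847686e-04, -1.62944267e-04, -9.42373641e-04]), 'tau': array([-1.36814703e-05, -5.96448290e+01,  1.60756577e+00, -2.81196839e+01,
        1.23274143e-02,  9.52168659e-03,  7.80283624e-07]), 'tcp_pos': array([0.26623079, 0.61960778, 0.23027766]), 'orientation': array([-1.54917315,  0.31853292, -0.31816932]), 'contact_force': array([-0.66276436,  0.29324908, -0.42649817]), 'moment': array([-0.01192583,  0.04319505,  0.03127413]), 'grip_width': 0.08545913933495881}
{'intrinsics': array([[497.08704344,   0.        , 250.75469729],
       [  0.        , 497.08704344, 194.73971471],
       [  0.        ,   0.        ,   1.        ]]), 'k1': -0.21804819970724879, 'position': array([1.15266973, 0.81003531, 1.00517856]), 'orientation': array([0.36730846, 1.04099867, 2.29024062])}
{'intrinsics': array([[461.80066724,   0.        , 251.65584287],
       [  0.        , 461.80066724, 193.54624857],
       [  0.        ,   0.        ,   1.        ]]), 'k1': -0.13936400776514743, 'position': array([ 0.37166755, -0.04893636,  1.56351964]), 'orientation': array([ 0.08047863, -0.0540266 , -1.58603575])}
```

View pics/scene0.png

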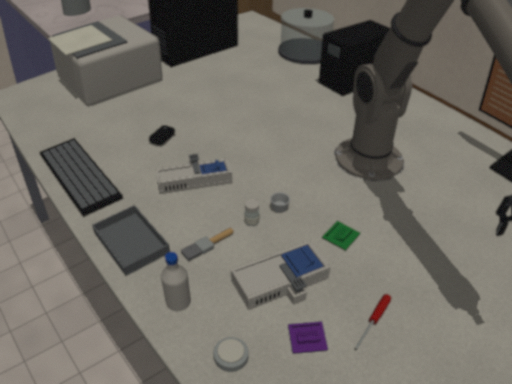

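View pics/top0.png

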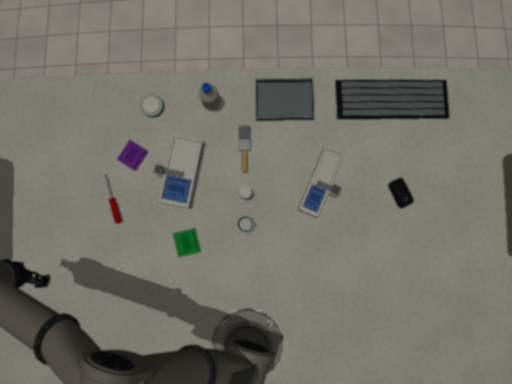

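Run:
```python
import cv2
a=cv2.imread('pics/top0.png')[125:220,140:220]; cv2.imwrite('pics/ct.png',cv2.resize(a,None,fx=6,fy=6,interpolation=cv2.INTER_CUBIC))
a=cv2.imread('pics/scene0.png')[235:315,222:342]; cv2.imwrite('pics/cs.png',cv2.resize(a,None,fx=6,fy=6,interpolation=cv2.INTER_CUBIC))
```

```text
(no output)
```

View pics/ct.png

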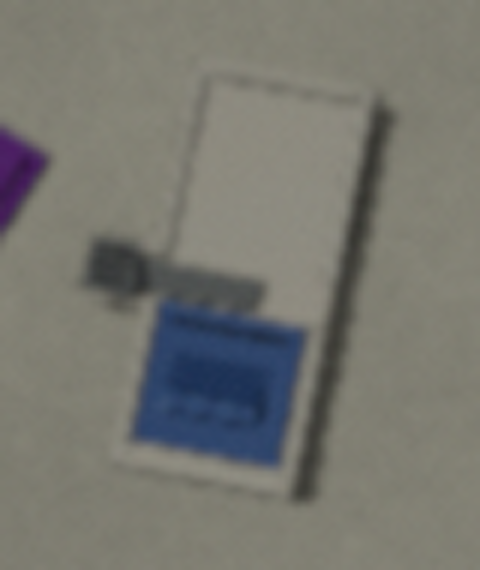

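View pics/cs.png

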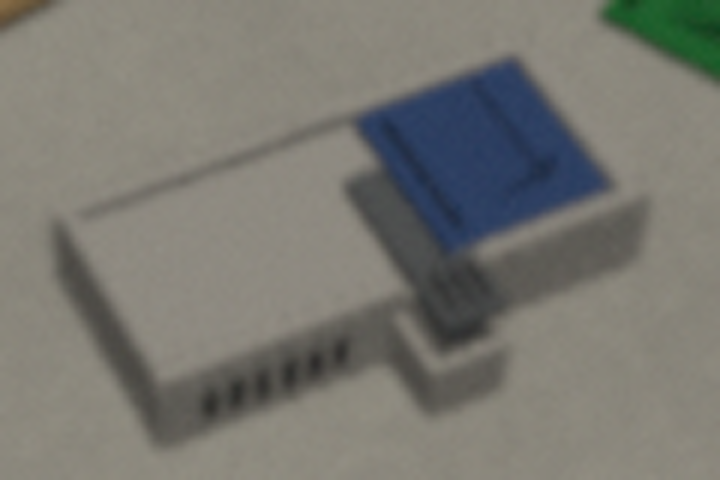

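```bash
cat >> h.py <<'E'
from scipy.spatial.transform import Rotation as R
from scipy.optimize import least_squares
def proj(f,P):
    M=R.from_rotvec(f['orientation']).as_matrix(); q=(np.atleast_2d(P)-f['position'])@M
    s=np.c_[q[:,0]/-q[:,2],-q[:,1]/-q[:,2]]; s=s*(1+float(f['k1'])*(s**2).sum(1))[:,None]
    K=f['intrinsics']; return np.c_[K[0,0]*s[:,0]+K[0,2],K[1,1]*s[:,1]+K[1,2]]
def W(p,L):
    L=np.atleast_2d(L); c,s=np.cos(p[2]),np.sin(p[2])
    return np.c_[p[0]+c*L[:,0]-s*L[:,1],p[1]+s*L[:,0]+c*L[:,1],L[:,2]]
E
cat > fit.py <<'E'
from h import *
T=np.load('pics/top0.npz');S=np.load('pics/scene0.npz')
z=.048
B=dict(pp=(.116,.052,z),pm=(.116,-.052,z),mm=(-.116,-.052,z),mp=(-.116,.052,z),
 rp=(-.102,.042,z),rm=(-.102,-.042,z),fm=(-.022,-.042,z),fp=(-.022,.042,z))
t=dict(pp=(208,72),pm=(378,95),mm=(292,493),mp=(118,460),rp=(132,440),rm=(280,465),fm=(308,325),fp=(158,300))
s=dict(rp=(612,187),rm=(517,58),fm=(358,120),fp=(452,250),mp=(648,195),pp=(160,383),pm=(60,220))
def px(d,o):return np.array([((u+.5)/6-.5+o[0],(v+.5)/6-.5+o[1]) for u,v in d.values()])
tp,sp=px(t,(140,125)),px(s,(222,235))
Lt=np.array([B[k] for k in t]);Ls=np.array([B[k] for k in s])
def res(p,w=(1,1)):
    return np.r_[w[0]*(proj(T,W(p,Lt))-tp).ravel(),w[1]*(proj(S,W(p,Ls))-sp).ravel()]
for w in((1,1),(1,0),(0,1)):
    q=least_squares(res,[.6,.2,0],args=(w,)); print(w,q.x.round(4),np.degrees(q.x[2]))
    if w==(1,1): print(q.fun.reshape(-1,2).round(2).tolist()); p=q.x
# tab centre
for f,c,n in((T,((117)/6+140,265/6+125),'t'),(S,(460/6+222,285/6+235),'s')):
    q=least_squares(lambda a:(proj(f,[[a[0],a[1],.062]])-c).ravel(),p[:2]).x; d=q-p[:2]; c_,s_=np.cos(p[2]),np.sin(p[2])
    print(n,'tab world',q.round(4),'box',[round(c_*d[0]+s_*d[1],4),round(-s_*d[0]+c_*d[1],4)])
print('step',W(p,[-.082,0,.056]))
E
python3 fit.py
```

```text
(1, 1) [ 0.5823  0.2136 -0.2084] -11.941789187314264
[[-2.28, -2.38], [-0.53, -0.64], [-0.3, 1.04], [-1.69, 0.53], [-0.26, 0.31], [-0.39, 0.98], [-0.19, 0.7], [0.35, 0.15], [0.01, -0.19], [-0.94, -0.2], [-0.92, -0.69], [-0.49, 0.1], [0.73, -0.72], [0.02, 0.36], [-1.36, -2.34]]
(1, 0) [ 0.5826  0.2111 -0.2156] -12.35351339047839
(0, 1) [ 0.5826  0.2155 -0.2052] -11.754375777993888
t tab world [0.5867 0.2791] box [np.float64(-0.0093), np.float64(0.065)]
s tab world [0.5866 0.2851] box [np.float64(-0.0106), np.float64(0.0709)]
step [[0.50209379 0.23052679 0.056     ]]
```

```bash
cat >> fit.py <<'E'
q=least_squares(res,[.6,.2,0],loss='cauchy',f_scale=.4); p=q.x; print(p.round(4),np.degrees(p[2])); print(res(p).reshape(-1,2).round(2).tolist())
for f,o,src,out,N in((T,(140,125),'ct','ot',0),(S,(222,235),'cs','os',0)):
    im=cv2.imread(f'pics/{src}.png')
    def dr(L,c):
        u=proj(f,W(p,L)); u=((u-o+.5)*6-.5).round().astype(int); cv2.polylines(im,[u],True,c,1)
    for zz in(0,.048): dr([(x,y,zz) for x,y in((-.116,-.052),(.116,-.052),(.116,.052),(-.116,.052))],(0,0,255))
    dr([(x,y,.048) for x,y in((-.102,-.042),(-.022,-.042),(-.022,.042),(-.102,.042))],(0,255,255))
    dr([(-.082,y,zz) for y,zz in((-.0265,.048),(.0265,.048),(.0265,.064),(-.0265,.064))],(0,255,0))
    tx,ty=-.0095,.068
    dr([(tx+a,ty+b,.062) for a,b in((-.015,-.015),(.015,-.015),(.015,.015),(-.015,.015))],(255,0,255))
    cv2.imwrite(f'pics/{out}.png',im)
print('tab',W(p,[-.0095,.068,.062]))
E
python3 fit.py|tail -4
```

```text
step [[0.50209379 0.23052679 0.056     ]]
[ 0.5838  0.2138 -0.2006] -11.494350361356409
[[-2.64, -2.74], [-0.85, -1.24], [-0.09, 0.52], [-1.53, 0.25], [-0.12, 0.0], [-0.21, 0.48], [-0.19, 0.17], [0.31, -0.19], [-0.4, -0.11], [-1.55, -0.05], [-1.44, -0.38], [-0.8, 0.35], [0.32, -0.68], [-0.09, 0.95], [-1.77, -1.71]]
tab [[0.58805208 0.28233533 0.062     ]]
```

View pics/ot.png

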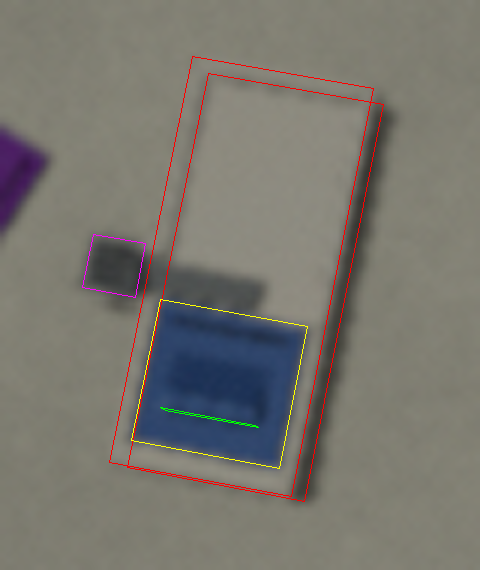

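View pics/os.png

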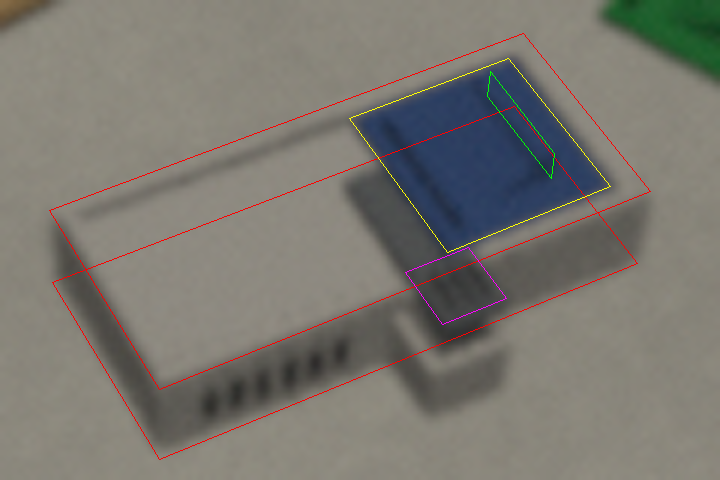

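Run:
```python
from h import *
M=R.from_rotvec(r.get_obs()['orientation']).as_matrix(); print(M.round(3)); print(np.degrees(np.arctan2(M[1,2],M[0,2])))
```

```text
[[ 0.919 -0.001  0.395]
 [-0.395 -0.002  0.919]
 [ 0.    -1.    -0.002]]
66.75050753202298
```

Call:
send_rows --rows "0.012 -0.012 0 0 0 0.015;0.023 -0.024 0 0 0 0.015;0.023 -0.024 0 0 0 0.015;0.023 -0.024 0 0 0 0.015;0.023 -0.024 0 0 0 0.015;0.023 -0.024 0 0 0 0.015;0.023 -0.024 0 0 0 0.015;0.023 -0.024 0 0 0 0.015;0.023 -0.024 0 0 0 0.015;0.023 -0.024 0 0 0 0.015;0.023 -0.024 -0.02 0 0 0.015;0.023 -0.024 -0.02 0 0 0.015;0.023 -0.024 -0.02 0 0 0.015;0.023 -0.024 -0.02 0 0 0.01;0.012 -0.013 -0.02 0 0 0;0 0 0 0 0 0;0 0 0 0 0 0" --grip 0 --grip_force 40

```text
clock: 1.8
tcp_pos: [0.5889, 0.2832, 0.1308]
orientation: [-1.566, 0.159, -0.157]
contact_force: [0.2, 0.4, -0.1]
grip_width: -0.0002
```

Call:
send_rows --rows "-0.001 -0.001 -0.02 0 0 0;0 0 -0.02 0 0 0;0 0 -0.01 0 0 0;0 0 0 0 0 0;0 0 0 0 0 0"

```text
clock: 2.3
tcp_pos: [0.5886, 0.2833, 0.0823]
orientation: [-1.564, 0.156, -0.157]
contact_force: [-0.4, -0.5, 0.4]
grip_width: -0.0002
```

Run:
```python
from h import *
f=grab('scene','s1'); a=cv2.imread('pics/s1.png')[200:315,222:342]; cv2.imwrite('pics/s1c.png',cv2.resize(a,None,fx=5,fy=5,interpolation=cv2.INTER_CUBIC))
o=r.get_obs(); print(o['tcp_pos'],o['contact_force'],R.from_rotvec(o['orientation']).as_matrix().round(3)[:,2])
```

```text
[0.58898325 0.28315647 0.08263116] [0.62853744 0.33836416 1.4470649 ] [0.199 0.98  0.001]
```

View pics/s1c.png

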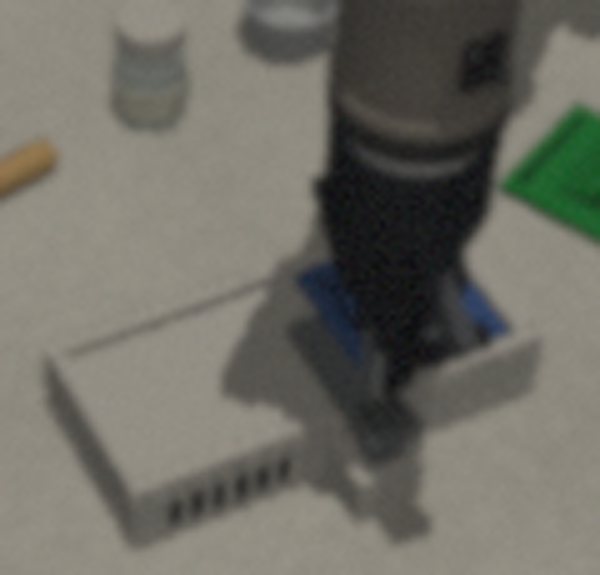

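The picture shows the shut fingers above the grey pad (crop ~(395,395) over the pad at ~(385,430)). Descending gently.

Call:
send_rows --rows "0 0 -0.01 0 0 0;0 0 -0.005 0 0 0;0 0 -0.003 0 0 0;0 0 -0.002 0 0 0;0 0 -0.002 0 0 0;0 0 -0.002 0 0 0;0 0 0 0 0 0"

```text
clock: 3.05
tcp_pos: [0.5884, 0.2821, 0.0571]
orientation: [-1.565, 0.158, -0.158]
contact_force: [-0.3, 0.5, -0.2]
grip_width: 0.0003
```

Call:
send_rows --rows "0 0 -0.002 0 0 0;0 0 -0.001 0 0 0"

```text
clock: 3.25
tcp_pos: [0.5887, 0.2823, 0.0544]
orientation: [-1.565, 0.157, -0.158]
contact_force: [-0.8, -0.8, 2.3]
grip_width: -0.0001
```

Run:
```python
from h import *
f=grab('scene','s2'); a=cv2.imread('pics/s2.png')[220:315,222:342]; cv2.imwrite('pics/s2c.png',cv2.resize(a,None,fx=6,fy=6,interpolation=cv2.INTER_CUBIC))
o=r.get_obs(); print(o['tcp_pos'],o['contact_force'])
```

```text
[0.58869276 0.28226181 0.05425129] [1.08457403 0.13130019 1.43911257]
```

View pics/s2c.png

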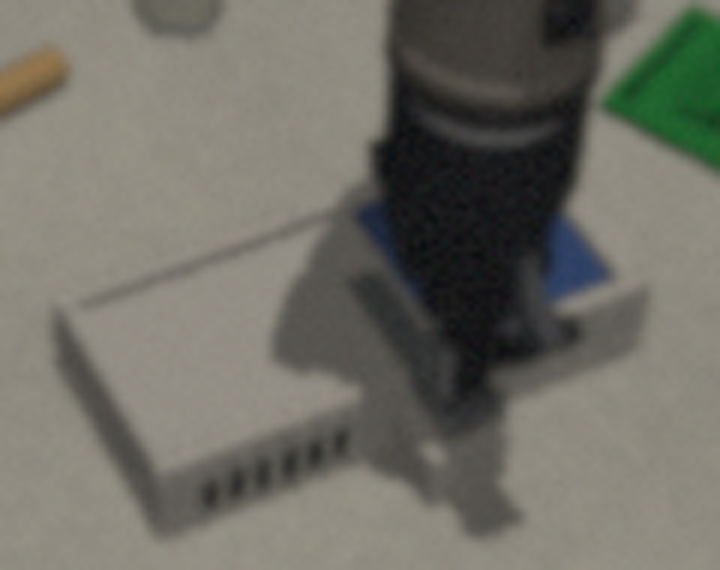

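Call:
send_rows --rows "0 0 -0.001 0 0 0;0 0 -0.001 0 0 0;0 0 0 0 0 0"

```text
clock: 3.6
tcp_pos: [0.5887, 0.2822, 0.0522]
orientation: [-1.565, 0.157, -0.158]
contact_force: [0.2, 0.3, 1.6]
grip_width: 0.0001
```

Call:
send_rows --rows "0 0 -0.001 0 0 0;0 0 0 0 0 0"

```text
clock: 3.8
tcp_pos: [0.5887, 0.2824, 0.052]
orientation: [-1.565, 0.157, -0.158]
contact_force: [-1.2, -0.9, 6.5]
grip_width: 0.0001
```

Hard stop near: z stalls at 0.052, with force rising. One more millimetre to confirm.

Call:
send_rows --rows "0 0 -0.001 0 0 0;0 0 0 0 0 0"

```text
clock: 4.0
tcp_pos: [0.5888, 0.2825, 0.0517]
orientation: [-1.564, 0.157, -0.158]
contact_force: [-3.2, -1.6, 11.6]
grip_width: -0.0005
```

Call:
send_rows --rows "0 0 0.01 0 0 0;0 0 0.02 0 0 0;0 0 0.02 0 0 0;-0.02 -0.008 0.01 0 0 0;-0.03 -0.013 0 0 0 0;-0.03 -0.013 0 0 0 0;-0.02 -0.009 0 0 0 0;-0.01 -0.004 0 0 0 0;0 0 0 0 0 0"

```text
clock: 4.9
tcp_pos: [0.4777, 0.235, 0.1105]
orientation: [-1.565, 0.158, -0.157]
contact_force: [-0.2, 0.9, 0.5]
grip_width: 0.0001
```

Run:
```python
from h import *
f=grab('scene','s3'); a=cv2.imread('pics/s3.png')[220:315,222:342]; cv2.imwrite('pics/s3c.png',cv2.resize(a,None,fx=6,fy=6,interpolation=cv2.INTER_CUBIC))
f=grab('top','t3'); a=cv2.imread('pics/t3.png')[125:220,140:220]; cv2.imwrite('pics/t3c.png',cv2.resize(a,None,fx=6,fy=6,interpolation=cv2.INTER_CUBIC))
o=r.get_obs(); print(o['tcp_pos'],o['contact_force'])
```

```text
[0.47962209 0.23589899 0.11066524] [ 0.89778531  0.18923659 -0.50938271]
```

View pics/s3c.png

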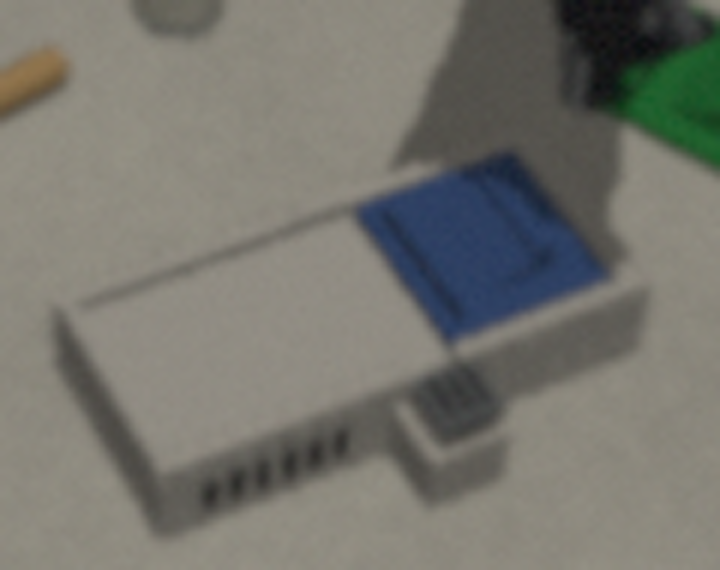

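View pics/t3c.png

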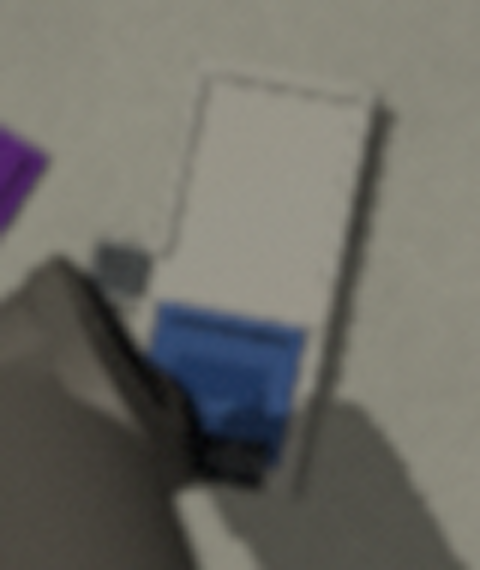

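Both views: the tooth has vanished below the deck, the pad sits low, the cover is still seated. Descending behind the step.

Call:
send_rows --rows "0 0 -0.02 0 0 0;0 0 -0.02 0 0 0;0 0 -0.01 0 0 0;0 0 -0.004 0 0 0;0 0 -0.002 0 0 0;0 0 0 0 0 0;0 0 0 0 0 0"

```text
clock: 5.7
tcp_pos: [0.479, 0.2355, 0.0549]
orientation: [-1.564, 0.157, -0.158]
contact_force: [-0.1, 0.8, -0.2]
grip_width: 0.0002
```

Call:
send_rows --rows "0.0049 -0.001 0 0 0 0;0.0049 -0.001 0 0 0 0;0.003 -0.0006 0 0 0 0;0.003 -0.0006 0 0 0 0;0.003 -0.0006 0 0 0 0;0.003 -0.0006 0 0 0 0;0.003 -0.0006 0 0 0 0;0.003 -0.0006 0 0 0 0"

```text
clock: 6.5
tcp_pos: [0.5064, 0.2296, 0.0543]
orientation: [-1.565, 0.158, -0.157]
contact_force: [-1.2, 0.1, -0.0]
grip_width: -0.0001
```

```bash
cat > look.py <<'E'
import sys
from h import *
n=sys.argv[1]
f=grab('scene','s'+n); a=cv2.imread(f'pics/s{n}.png')[220:315,222:342]; a=cv2.resize(a,None,fx=4,fy=4,interpolation=cv2.INTER_CUBIC)
f=grab('top','t'+n); b=cv2.imread(f'pics/t{n}.png')[125:220,140:220]; b=cv2.resize(b,None,fx=4,fy=4,interpolation=cv2.INTER_CUBIC)
cv2.imwrite(f'pics/c{n}.png',np.hstack([a,b]))
o=r.get_obs(); print(o['clock'],o['tcp_pos'],o['contact_force'])
E
python3 look.py 4
```

```text
6.6 [0.50695554 0.22937353 0.05431476] [-0.39144074 -0.02187311 -0.80102553]
```

View pics/c4.png

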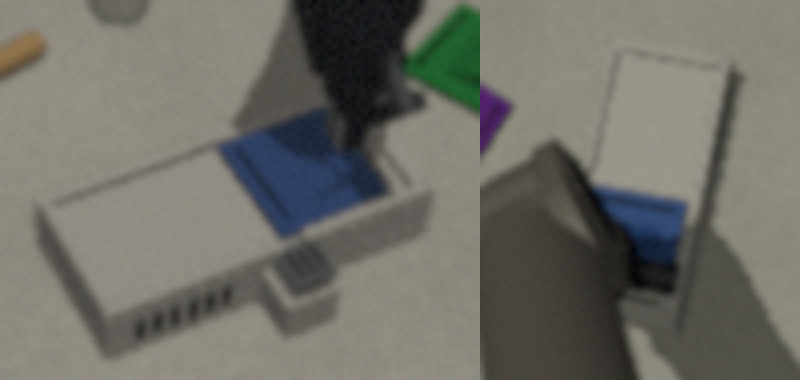

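The cover slides freely (front edge now at scene-crop (220,148)–(285,235), over the sunk tooth), straight and with no resistance.

Call:
send_rows --rows "0.0049 -0.001 0 0 0 0;0.0059 -0.0012 0 0 0 0;0.0059 -0.0012 0 0 0 0;0.0059 -0.0012 0 0 0 0;0.0059 -0.0012 0 0 0 0;0.0059 -0.0012 0 0 0 0;0.0059 -0.0012 0 0 0 0;0.0059 -0.0012 0 0 0 0;0.0059 -0.0012 0 0 0 0;0.0059 -0.0012 0 0 0 0;0.0059 -0.0012 0 0 0 0;0.0059 -0.0012 0 0 0 0;0.0059 -0.0012 0 0 0 0;0.0059 -0.0012 0 0 0 0;0.0049 -0.001 0 0 0 0;0.003 -0.0006 0 0 0 0;0 0 0 0 0 0"

```text
clock: 8.3
tcp_pos: [0.5964, 0.2112, 0.0543]
orientation: [-1.565, 0.158, -0.159]
contact_force: [0.7, 0.7, -0.2]
grip_width: 0.0001
```

```bash
python3 look.py 5
```

```text
8.4 [0.59596579 0.21136843 0.05436465] [ 0.45821692 -0.17613609  0.32844925]
```

View pics/c5.png

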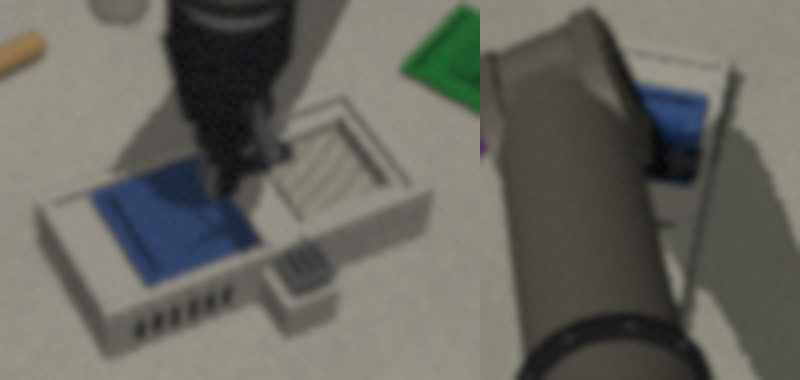

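Call:
send_rows --rows "0.003 -0.0006 0 0 0 0;0.004 -0.0008 0 0 0 0;0.004 -0.0008 0 0 0 0;0.004 -0.0008 0 0 0 0;0.003 -0.0006 0 0 0 0;0.002 -0.0004 0 0 0 0;0 0 0 0 0 0"

```text
clock: 9.1
tcp_pos: [0.6163, 0.2072, 0.0544]
orientation: [-1.565, 0.157, -0.158]
contact_force: [0.1, 0.3, -0.2]
grip_width: -0.0001
```

Call:
send_rows --rows "0.001 -0.0002 0 0 0 0;0.001 -0.0002 0 0 0 0;0 0 0 0 0 0"

```text
clock: 9.4
tcp_pos: [0.6177, 0.207, 0.0543]
orientation: [-1.565, 0.158, -0.158]
contact_force: [-0.8, -0.1, 0.1]
grip_width: -0.0004
```

Call:
send_rows --rows "0.001 -0.0002 0 0 0 0;0.001 -0.0002 0 0 0 0;0 0 0 0 0 0"

```text
clock: 9.7
tcp_pos: [0.62, 0.2066, 0.0543]
orientation: [-1.565, 0.157, -0.158]
contact_force: [-0.2, -0.1, 1.3]
grip_width: 0.0
```

```bash
python3 look.py 6
```

```text
9.8 [0.61996641 0.20655185 0.0542977 ] [ 0.13942622  0.96991643 -0.0938596 ]
```

View pics/c6.png

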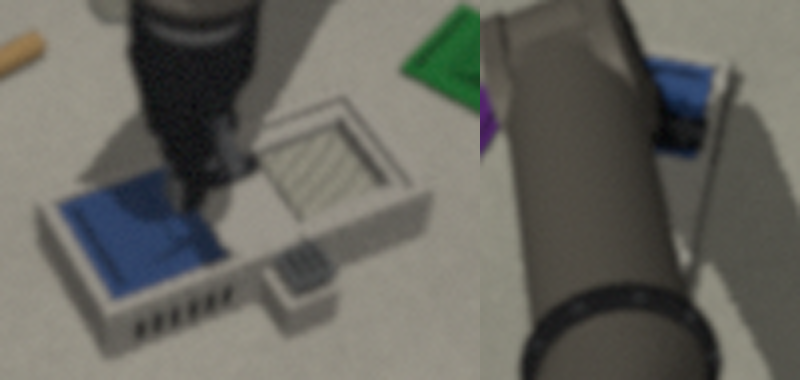

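Call:
send_rows --rows "0.001 -0.0002 0 0 0 0;0 0 0 0 0 0"

```text
clock: 10.0
tcp_pos: [0.6203, 0.2066, 0.0543]
orientation: [-1.565, 0.158, -0.157]
contact_force: [-2.7, 0.6, 2.6]
grip_width: -0.0004
```

Call:
send_rows --rows "0.001 -0.0002 0 0 0 0;0 0 0 0 0 0"

```text
clock: 10.2
tcp_pos: [0.6206, 0.2068, 0.0542]
orientation: [-1.565, 0.159, -0.155]
contact_force: [-5.4, 0.9, 4.1]
grip_width: -0.0002
```

The cover has stalled against the end wall with light force. Backing straight off, then up.

Call:
send_rows --rows "-0.005 0.001 0 0 0 0;-0.01 0.002 0 0 0 0;-0.005 0.001 0 0 0 0;0 0 0.02 0 0 0;0 0 0.03 0 0 0;0 0 0.04 0 0 0;0 0 0.04 0 0 0;-0.02 0.03 0 0 0 0;-0.025 0.04 0 0 0 0;-0.025 0.04 0 0 0 0;-0.025 0.04 0 0 0 0;-0.025 0.04 0 0 0 0;-0.025 0.04 0 0 0 0;-0.025 0.04 0 0 0 0;-0.02 0.03 0 0 0 0;0 0 0 0 0 0;0 0 0 0 0 0"

```text
clock: 11.9
tcp_pos: [0.4107, 0.5109, 0.1841]
orientation: [-1.565, 0.156, -0.156]
contact_force: [0.1, -1.1, -0.0]
grip_width: -0.0001
```

```bash
python3 look.py 7
```

```text
12.0 [0.41281015 0.50881574 0.18423959] [ 0.46844813  0.06407538 -0.15885961]
```

View pics/c7.png

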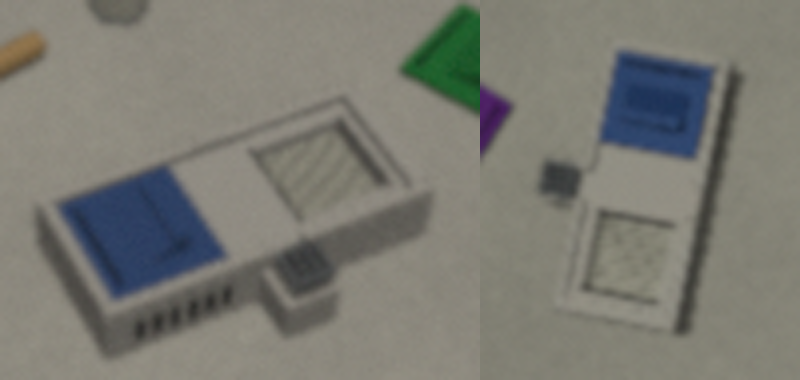

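View pics/t7.png

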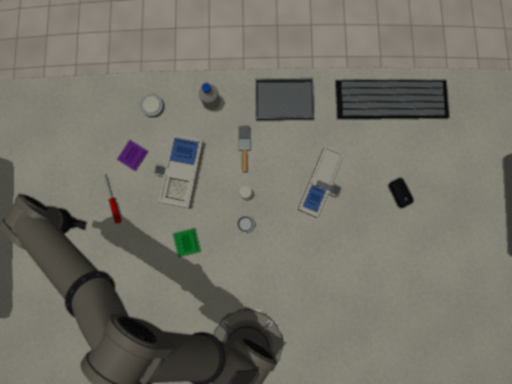

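The cover is on the ledge against the end wall (top (184,150)), and the tab is down. The narrow box at (320,182) and the bystanders look as they did at the start, and the arm is clear.

```bash
python3 -c "
from bench import r
print(r.get_obs()['qvel'].round(3)); print(r.hand_in())"
```

```text
[ 0.014 -0.002  0.007  0.001 -0.001 -0.    -0.   ]
the job is handed in; nothing more can be done
None
```

I pressed the wider box's snap tab all the way in, pushed its cover along the rails to the end wall, backed off, and handed in at about 12 s.

- **Tab:** the fingertips stopped at a height of 0.052 m, the fully-in height, with the force rising to about 12 N. Both cameras then showed the tooth gone below the deck.
- **Cover:** it slid freely over the tooth. At the end wall it stalled at about 5 N of push, and the last picture shows it flat and straight there.
- **Everything else:** in the last top picture the narrow box is still shut, and the other items and the green and purple look-alikes look unmoved by eye. The arm was hovering 0.18 m up with nothing beneath it being touched.

Nothing failed. The box positions I measured from the two cameras differed by about 4 mm sideways, and I used a fit of both.

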